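# Hold a stereoscope lens panel over the lightbox test rings

## Robot

A 6-joint arm with a two-finger parallel gripper is mounted at the origin on the work surface. World frame = base frame: x ahead of the robot, y to its left, z up, the work surface at z = 0. Lengths are in mm, angles in degrees, forces in N, time in s.
With the tool pointing down it reaches from about 375 to 900 mm from the base axis. Payload 3.1 kg.
Tool frame: the origin (TCP) lies midway between the tips of the shut fingers; the grasp point (between the pads) lies 19 mm behind it; z points along the fingers, y is the line along which they close (so a half turn about z gives the same grasp; the last joint's range is limited). The gripper opens to 85 mm and grips with 20 to 120 N. Pads are 22 mm wide; open, the fingers measure 114 mm over their backs; the gripper's body (76 mm by 85 mm) begins 54 mm behind the grasp point. The pads swing forward as they close: fully open they stand 13 mm farther back than shut.
Start: joints at [-81.847, 30.224, 82.088, -0, 67.689, -10.227], TCP at [197.101, -593.083, 231.31] pointing down, gripper open.
Joint ranges: [-176.69, 176.69], [-43.24, 126.21], [12.49, 139.97], [-82, 262], [0, 151.66], [-163.58, 163.58]. Speed limits (degrees/s): [159.86, 159.86, 180, 180, 180, 180].

## Interface

Orientations are given as [roll, pitch, yaw] about the fixed x, y, z axes, in that order (R = Rz(yaw) Ry(pitch) Rx(roll)).
In Python, from plant import robot, imaging gives the robot as it stands.
- The arm moves only by the tool step_arm, never from a script. Its argument "rows" is a list of rows, each an object with "twist": the turn, a rotation vector about the tool's x, y, z as a fraction of full scale, a list of three; "delta_pos": the shift along the tool's x, y, z as a fraction of full scale, a list of three; "jaw": the closure, from -1 (fully open) to 1 (shut). A call has 1 to 8 rows; each row is the pose to reach, as a shift and turn from the pose commanded when the call began, along the tool's axes at that moment, turning the shorter way round; what a row does not reach only later rows make up. Full scale, the value 1, is 0.1 m for a shift and pi rad for a turn. A row lasts 1/12 s, in which the tool goes at most 41.7 mm and 7.16 degrees, less where a joint would pass 70% of its speed; a pose out of reach is approached as far as the arm can. A call with a number of a shift or a turn outside -1 to 1 is refused whole. A call with a gripper value outside its range is refused whole. The fingers move at their own pace and stop on an object; the grip force is fixed at half the most. Time passes only in rows, so rows that repeat a pose let the fingers close. It gives the time, the measured TCP pose, the force, the opening and the grip force at its end, in the units of the state.
- robot.get_obs(): the state, without advancing time (a new reading comes with each control period).
- imaging.camera(name): name is "side" or "top"; returns the picture (400x640x3 uint8, red, green, blue); there is no depth.
- imaging.get_calibration(name): a dict with "camera_matrix" (3x3 intrinsics, pixels), "R" (3x3) and "t" (3): a world point X has camera coordinates R X + t. Camera axes: x right, y down, z forward; pixel columns grow to the right and rows downward; lengths in mm; the calibration is good to about 2 mm. A picture is of the moment at which its call begins. get_calibration takes no time and is no camera call.
- robot.finish_job(): hands the job in; it is judged then, once.
The state is a dict: "clock": time; "joint_pos": joint angles; "joint_vel": joint speeds; "joint_efforts": joint torques, N m; "ee_pos": TCP position; "tcp_rot": TCP orientation; "ft_force": force on the tool from outside, world axes, zero at the start; "torque": the same for the moment, N m; "grip_width": opening from 0.0 (shut) to 1.0 (fully open); "grip_force": force on a finger pad.
Only numpy, scipy, OpenCV 4.12 (cv2) and the standard library are available. Lean on these libraries where they do the work, as an engineer would, in place of code of your own. Each camera call takes 0.05 s, during which the arm holds its last target. There are 200 camera calls.

## Task

Take the lens panel by its brass finger-pull, draw it straight out of the grooves in the top of the walnut viewer, and carry it over the rack of glass plates to the lightbox. Finish while still holding it there, level and still, about a centimetre above the opal glass with its two lenses centred over the two etched rings (either way round). Nothing may touch the lightbox or the plate rack at any time, and leave the hood, the ruler and the nut where they lie.

Things in the scene. Friction and masses are not known exactly. Their poses are not given: they have to be found in the camera images.
- panel: Lens panel: walnut board 80 (x) x 160 (y) x 10 mm (z), about 0.17 kg, two amber lenses, 38 mm in diameter, flush in it at x = 0, y = +40 and -40 mm (bezels 1.5 mm proud). Origin: middle of the underside, z up. It starts level in the viewer's grooves, axes along the viewer's, home or drawn out by up to 12 mm towards the viewer's -x.
- pull (a point): Centre of the upright brass finger-pull in the middle of the lens panel, 28 mm above the panel's origin: a plate 10 mm thick (panel x), 32 mm wide (y) and 36 mm high, from the board's upper face to 46 mm above the underside. Axes as the panel.
- viewer: Fixed walnut box viewer, upright, hood off: 97 mm deep (x -45 to 52) x 197 (y) x 160 mm tall on a 104 x 214 mm plinth. Origin: middle of the underside, z up. In its top the lens panel's underside lies at z = 140 mm; home, the panel's centre is at x = 0, against a stop on the +x side (top at z = 148 mm).
- mouth (a point): Middle of the open front (-x) end of the viewer's grooves, 45 mm in front of the viewer's centre, 140 mm up; axes as the viewer. The panel slides along x only, out towards -x: lips over its two ends (from |y| = 74 mm outwards, 12 to 20 mm above here) leave it 2 mm of play above and 2 mm at each end. It is free once its centre is 41 mm in front of here.
- lightbox: Fixed lightbox 200 (x) x 260 (y) mm, its wooden frame's top at z = 58 mm, with a window of lit opal glass 144 x 204 mm let in 8 mm lower. Two etched rings of 45 mm diameter on the glass, centred at y = +40 and y = -40 mm, x = 0. Origin: centre of the underside, z up. A black toggle switch on a brass base stands on the frame at x = 45, y = 116 mm and reaches z = 82 mm.
- target (a point): The point on the upper face of the lightbox's opal glass midway between the two etched rings, 50 mm above the bench; axes as the lightbox (y along the line of the rings, z up).
- rack: Fixed wooden drying rack with eight upright glass stereo plates, 240 (x) x 100 (y) mm, the plates' tops at z = 185 mm. It stands between viewer and lightbox. Origin: centre of the underside, x along the row of plates.
- hood: Loose oval walnut eye hood, a band 136 (x) x 64 (y) x 53 mm tall lying on the bench. Origin: centre of the underside. A bystander.
- ruler: Loose steel ruler 19 (x) x 150 (y) x 2 mm lying on the bench on the robot's side of the lightbox. Origin: centre of the underside. A bystander.
- nut: Loose knurled brass nut, 22 mm across and 12 mm high, lying on the bench on the robot's side of the viewer. Origin: centre of the underside. A bystander.
Things that resemble listed ones, but are neither listed nor needed, are in the scene too. Leave any purple or turquoise look-alike of the panel alone. Leave any orange look-alike of the viewer alone.

How it is judged (in metres and radians):
On the way, in this order (a step that is already met when the one before it is completed fails the run):
1. the lens panel has been drawn out of the viewer through the mouth of its grooves (x of panel in the frame of viewer below -0.07 m and z of panel in the frame of viewer between 0.13 and 0.175 m).
2. the lens panel passes over the plate rack (height (world z) of panel above 0.185 m and y of panel in the frame of rack between -0.08 and 0.08 m).
At the end, for the whole second after the job is handed in: The fingers hold the panel, level (0.08 rad) and still (10 mm/s), clear of the lightbox: underside 4 to 18 mm above the opal glass, centre within 7 mm of the midpoint of the rings seen from above, line of lenses within 0.09 rad of the line of rings, either way round (z of panel in the frame of target between 0.004 and 0.018 m and horizontal distance between panel and target below 0.007 m and angle between the y axis of panel and the y axis of target, either way round below 0.09 rad and angle between panel's own z axis and vertical below 0.08 rad and linear speed of panel below 0.01 m/s and contact force between panel and the fingers above 2 N and contact force between panel and lightbox below 0.1 N); the arm keeps its last pose, push and grip.
It fails at once if the lightbox is touched (contact force between lightbox and anything else above 0.5 N).
It fails at once if the plate rack is touched (contact force between rack and anything else above 0.5 N).
It fails at once if the hood, ruler or nut is moved by more than 10 mm (distance of any of hood, ruler, nut from where it was at the start of the episode above 0.01 m).
It also fails if it takes over 51 s, if anything falls off the work surface, if the arm or the gripper's body presses on something with over 40 N, if the wrist force passes 120 N, or if a joint passes its speed limit or range.

## Working session

There is one attempt and no reset: what is moved stays moved. The work goes in short steps, Python scripts to look and compute and a tool call to move; the robot and the scene stay as the last step left them, time stands still between calls to the robot, and variables do not carry over. Pictures are saved under pics/ and viewed, at most 10 in all, crops included, and the job is handed in when it is done.

Besides the shell and the picture viewer there is one more tool, called after "Call:" by a JSON object that holds its "op" and its "data", one argument or row to a line. step_arm: Moves the arm, as the interface text tells. Its arguments: {"type":"object","properties":{"rows":{"type":"array"}},"required":["rows"]}

```bash
mkdir -p pics; ls; python3 - <<'E'
from plant import robot, imaging
import cv2
for n in("side","top"):
    im=imaging.camera(n); cv2.imwrite(f"pics/{n}0.png",im[:,:,::-1])
    c=imaging.get_calibration(n); print(n,c)
print(robot.get_obs())
E
```

```text
pics
side {'camera_matrix': array([[509.57033257,   0.        , 318.73287853],
       [  0.        , 509.57033257, 198.17908501],
       [  0.        ,   0.        ,   1.        ]]), 'R': array([[-0.98843216, -0.1516225 ,  0.00353194],
       [-0.10962613,  0.69817607, -0.70748306],
       [ 0.10480444, -0.69968621, -0.70672147]]), 't': array([ 559.98684179,   84.27175684, 1662.43304491])}
top {'camera_matrix': array([[424.31321012,   0.        , 317.83402976],
       [  0.        , 424.31321012, 192.68048126],
       [  0.        ,   0.        ,   1.        ]]), 'R': array([[-0.00142542, -0.9997947 , -0.02021211],
       [-0.99684331,  0.00302509, -0.07933635],
       [ 0.07938121,  0.02003522, -0.99664297]]), 't': array([ 102.50983757,  565.54808689, 1221.87041794])}
{'clock': 0.1, 'joint_pos': array([-8.18472496e+01,  3.02749654e+01,  8.21479275e+01, -3.05085352e-05,
        6.76897065e+01, -1.02283224e+01]), 'joint_vel': array([-0.00372527, -0.03472008, -0.1431238 , -0.04786525, -0.00911275,
       -0.02330768]), 'joint_efforts': array([-1.45842518e-03, -4.43304026e+01, -1.78586161e+01, -2.95771661e-04,
        3.86304237e-03, -3.64084102e-06]), 'ee_pos': array([ 197.0105741 , -592.46923449,  230.42345806]), 'tcp_rot': array([-1.79889185e+02, -1.99666357e-02,  1.83810651e+01]), 'ft_force': array([ 1.44139449,  0.29858996, -1.2231124 ]), 'torque': array([-0.03164198,  0.01844256, -0.0040738 ]), 'grip_force': 0.0, 'grip_width': 0.9942209564837359}
```

View pics/side0.png

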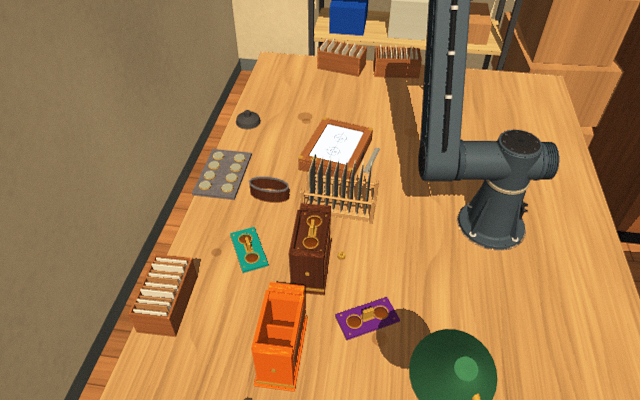

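View pics/top0.png

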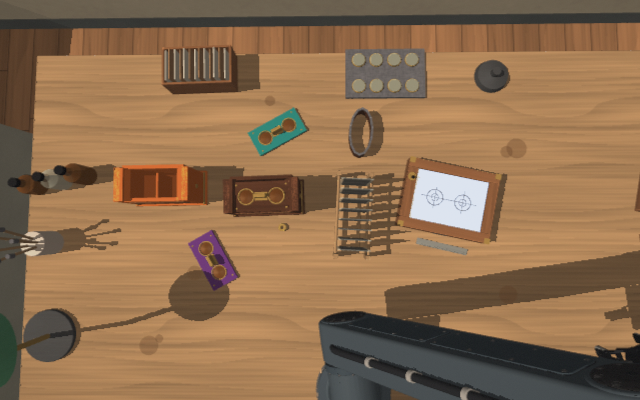

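Side view: the panel sits in the walnut viewer at (312,230). The rack is at (340,190) and the lightbox at (338,147). In the top view the viewer is at (263,196), the rack at (353,214), the lightbox at (450,200), the nut at (284,227) and the ruler at (442,246).

Things that could be taken for the panel, in the top view: the walnut one in the viewer at (262,196), the turquoise one at (278,131) and the purple one at (213,260). The orange box at (160,185) could be taken for the viewer. By the description I choose the walnut panel at (262,196). Next is a close crop to check it.

```bash
python3 - <<'E'
import cv2,numpy as np
t=cv2.imread("pics/top0.png");s=cv2.imread("pics/side0.png")
a=cv2.resize(t[165:227,213:313],(800,496),interpolation=cv2.INTER_CUBIC)
b=cv2.resize(s[195:300,275:355],(457,600),interpolation=cv2.INTER_CUBIC)
c=cv2.resize(t[150:250,325:510],(800,432),interpolation=cv2.INTER_CUBIC)
cv2.imwrite("pics/a.png",a);cv2.imwrite("pics/b.png",b);cv2.imwrite("pics/c.png",c)
E
```

```text
(no output)
```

View pics/a.png

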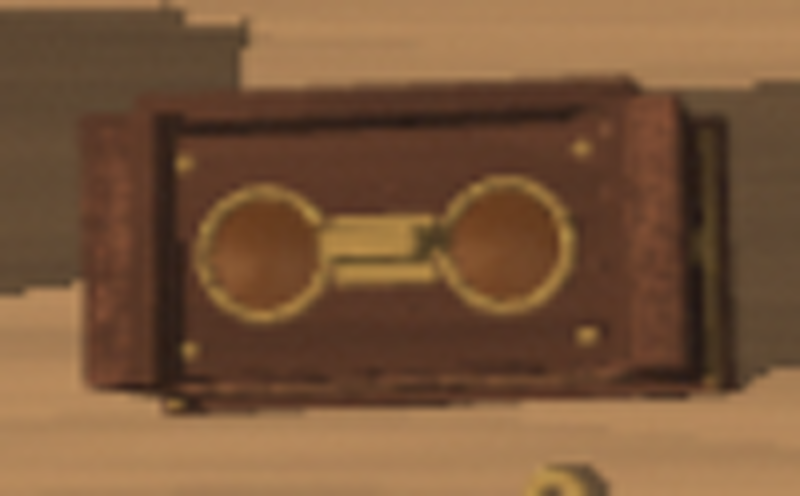

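View pics/b.png

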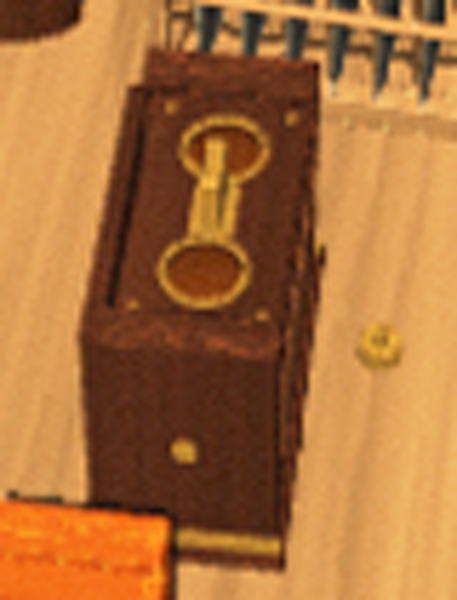

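View pics/c.png

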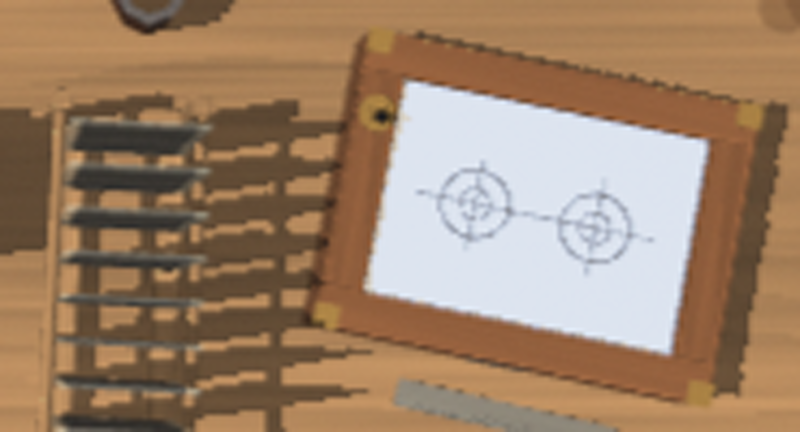

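The crops confirm the walnut panel, with brass bezels at top-view crop (262,253) and (508,244) and the pull between them. The long stop strip is on the far (+x) side and the front edge facing the robot is open, so the panel draws out towards the robot. The rings are at about (435,197) and (462,203) in the top view.

```bash
cat > h.py <<'E'
import cv2,numpy as np
from plant import robot, imaging
C={n:imaging.get_calibration(n) for n in("side","top")}
def ray(n,p):
    c=C[n];d=c["R"].T@np.linalg.inv(c["camera_matrix"])@np.array([p[0],p[1],1.]);return -c["R"].T@c["t"],d
def plane(n,p,z):
    o,d=ray(n,p);return o+d*(z-o[2])/d[2]
def tri(ps,pt):
    P=[C[n]["camera_matrix"]@np.c_[C[n]["R"],C[n]["t"]] for n in("side","top")]
    X=cv2.triangulatePoints(P[0],P[1],np.array(ps,float).reshape(2,1),np.array(pt,float).reshape(2,1))[:,0];return X[:3]/X[3]
def proj(n,X):
    c=C[n];q=c["camera_matrix"]@(c["R"]@np.asarray(X,float)+c["t"]);return q[:2]/q[2]
E
python3 - <<'E'
from h import *
np.set_printoptions(precision=1,suppress=True)
t=cv2.imread("pics/top0.png");s=cv2.imread("pics/side0.png")
def at(u,v): return (213+(u+.5)/8-.5,165+(v+.5)/8-.5)
def as_(u,v): k=600/105; return (275+(u+.5)/k-.5,195+(v+.5)/k-.5)
L=tri(as_(204,272),at(262,253)); R=tri(as_(225,153),at(508,244))
print("lens +y",L,"-y",R,"mid",(L+R)/2, "yaw",np.degrees(np.arctan2(-(L-R)[0],(L-R)[1])))
for n,ps in(("top",[at(262,253),at(508,244)]),("side",[as_(204,272),as_(225,153)])): 
    q=[plane(n,p,151) for p in ps];print(n,q,(q[0]+q[1])/2)
print("pull top centre z186 top",plane("top",at(385,236),186),"screws z150 top",[plane("top",at(*p),150) for p in((185,163),(581,148),(190,350),(587,335))])
# viewer lateral strips
print("pull top side end +y/-y",[plane("side",as_(*p),186) for p in((209,183),(215,140))])
for n,im,r in(("top",t,(395,150,520,250)),("side",s,(295,110,380,185))):
    x0,y0,x1,y1=r;m=np.all(im[y0:y1,x0:x1]>195,axis=2).astype(np.uint8)
    m=cv2.morphologyEx(m,cv2.MORPH_CLOSE,np.ones((5,5)))
    c=max(cv2.findContours(m,0,2)[0],key=cv2.contourArea)+np.array([x0,y0])
    ap=cv2.approxPolyDP(c,4,True)[:,0]; print(n,ap.tolist())
    mr=cv2.boxPoints(cv2.minAreaRect(c)); print([plane(n,p,50)[:2] for p in (mr if n=="top" else ap)], plane(n,mr.mean(0),50))
k=800/185
rc=[(325+475/k,150+204/k),(325+595/k,150+228/k)]
q=[plane("top",p,50) for p in rc];d=q[0]-q[1];print("rings",q,(q[0]+q[1])/2,np.degrees(np.arctan2(-d[0],d[1])))
b=cv2.resize(s[110:180,290:385],(800,589),interpolation=cv2.INTER_CUBIC);cv2.imwrite("pics/d.png",b)
E
```

```text
lens +y [546.5 290.6 149. ] -y [549.3 209.4 146.2] mid [547.9 250.  147.6] yaw 1.9823692875671473
top [array([546.9, 290.3, 151. ]), array([549.7, 208.9, 151. ])] [548.3 249.6 151. ]
side [array([545.9, 292.2, 151. ]), array([548.2, 213.8, 151. ])] [547. 253. 151.]
pull top centre z186 top [549.7 244.1 186. ] screws z150 top [array([576.9, 316.4, 150. ]), array([581.5, 185. , 150. ]), array([515. , 313.9, 150. ]), array([519.6, 182.8, 150. ])]
pull top side end +y/-y [array([547.5, 265.8, 186. ]), array([549.2, 237.6, 186. ])]
top [[419, 169], [410, 216], [479, 230], [487, 183]]
[array([ 493.3, -159.3]), array([ 632.2, -189.6]), array([ 591.3, -386.6]), array([ 453.6, -354.8])] [ 542.3 -272.8   50. ]
side [[328, 124], [310, 155], [345, 163], [362, 132]]
[array([ 589.9, -385.9]), array([ 628.1, -193.3]), array([ 499. , -169.5]), array([ 456.1, -356.4])] [ 544.7 -272.8   50. ]
rings [array([ 549.8, -233.3,   50. ]), array([ 533.7, -311.5,   50. ])] [ 541.8 -272.4   50. ] -11.602151795070304
```

View pics/d.png

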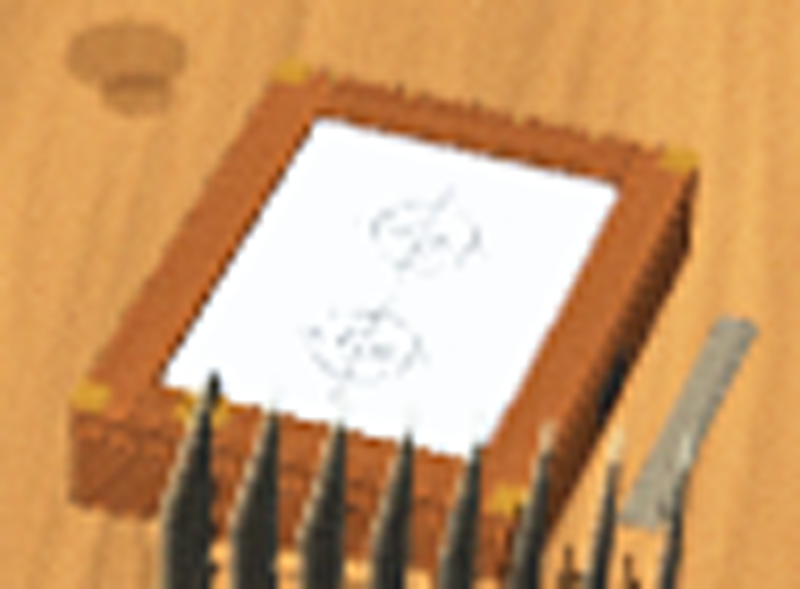

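Side view: the rings are at (427,237) and (366,345) in the crop, and the plate tops hide only the window's near edge. The two views agree on the target at about (542,-272.6,50) with yaw -11.7°. The pull is at (548,250), yaw 2°, and the board's upper face is at about 150. First I rise and turn the tool to yaw 92°.

Call:
{"op": "step_arm", "data": {
  "rows": [
    {"twist": [0, 0, -0.035], "delta_pos": [0, 0, -0.2], "jaw": -1},
    {"twist": [0, 0, -0.07], "delta_pos": [0, 0, -0.4], "jaw": -1},
    {"twist": [0, 0, -0.105], "delta_pos": [0, 0, -0.6], "jaw": -1},
    {"twist": [0, 0, -0.14], "delta_pos": [0, 0, -0.7], "jaw": -1},
    {"twist": [0, 0, -0.175], "delta_pos": [0, 0, -0.7], "jaw": -1},
    {"twist": [0, 0, -0.2], "delta_pos": [0, 0, -0.7], "jaw": -1},
    {"twist": [0, 0, -0.2], "delta_pos": [0, 0, -0.7], "jaw": -1}
  ]
}}

```text
clock: 0.68
ee_pos: [197.1, -592.8, 301.1]
tcp_rot: [-180.0, -0.0, 54.5]
ft_force: [-0.4, -0.5, -0.4]
grip_width: 0.998
grip_force: 0.0
```

Call:
{"op": "step_arm", "data": {
  "rows": [
    {"twist": [0, 0, -0.035], "delta_pos": [0, 0, 0], "jaw": -1},
    {"twist": [0, 0, -0.07], "delta_pos": [0, 0, 0], "jaw": -1},
    {"twist": [0, 0, -0.105], "delta_pos": [0, 0, 0], "jaw": -1},
    {"twist": [0, 0, -0.14], "delta_pos": [0, 0, 0], "jaw": -1},
    {"twist": [0, 0, -0.175], "delta_pos": [0, 0, 0], "jaw": -1},
    {"twist": [0, 0, -0.209], "delta_pos": [0, 0, 0], "jaw": -1},
    {"twist": [0, 0, -0.209], "delta_pos": [0, 0, 0], "jaw": -1}
  ]
}}

```text
clock: 1.27
ee_pos: [197.0, -592.7, 300.6]
tcp_rot: [-180.0, -0.1, 92.0]
ft_force: [0.4, 0.6, 0.7]
grip_width: 1.001
grip_force: 0.0
```

Call:
{"op": "step_arm", "data": {
  "rows": [
    {"twist": [0, 0, 0], "delta_pos": [0.25, 0.27, 0], "jaw": -1},
    {"twist": [0, 0, 0], "delta_pos": [0.5, 0.54, 0], "jaw": -1},
    {"twist": [0, 0, 0], "delta_pos": [0.75, 0.8, 0], "jaw": -1},
    {"twist": [0, 0, 0], "delta_pos": [0.92, 1, 0], "jaw": -1}
  ]
}}

```text
clock: 1.6
ee_pos: [295.0, -495.0, 300.8]
tcp_rot: [180.0, -0.1, 91.7]
ft_force: [-0.1, -1.1, 0.2]
grip_width: 0.999
grip_force: 0.0
```

Call:
{"op": "step_arm", "data": {
  "rows": [
    {"twist": [0, 0, 0], "delta_pos": [0.25, 0.27, 0], "jaw": -1},
    {"twist": [0, 0, 0], "delta_pos": [0.5, 0.54, 0], "jaw": -1},
    {"twist": [0, 0, 0], "delta_pos": [0.75, 0.8, 0], "jaw": -1},
    {"twist": [0, 0, 0], "delta_pos": [0.92, 1, 0], "jaw": -1}
  ]
}}

```text
clock: 1.93
ee_pos: [391.9, -399.4, 301.0]
tcp_rot: [-180.0, -0.1, 91.8]
ft_force: [-0.2, 0.9, -0.7]
grip_width: 0.998
grip_force: 0.0
```

Call:
{"op": "step_arm", "data": {
  "rows": [
    {"twist": [0, 0, 0], "delta_pos": [0.25, 0.27, 0], "jaw": -1},
    {"twist": [0, 0, 0], "delta_pos": [0.5, 0.54, 0], "jaw": -1},
    {"twist": [0, 0, 0], "delta_pos": [0.75, 0.8, 0], "jaw": -1},
    {"twist": [0, 0, 0], "delta_pos": [0.92, 1, 0], "jaw": -1}
  ]
}}

```text
clock: 2.27
ee_pos: [488.7, -304.0, 301.0]
tcp_rot: [-180.0, -0.1, 91.8]
ft_force: [0.1, 0.3, -0.9]
grip_width: 1.001
grip_force: 0.0
```

Call:
{"op": "step_arm", "data": {
  "rows": [
    {"twist": [0, 0, 0], "delta_pos": [0.25, 0.2, 0], "jaw": -1},
    {"twist": [0, 0, 0], "delta_pos": [0.5, 0.4, 0], "jaw": -1},
    {"twist": [0, 0, 0], "delta_pos": [0.75, 0.6, 0], "jaw": -1},
    {"twist": [0, 0, 0], "delta_pos": [0.92, 0.8, 0], "jaw": -1}
  ]
}}

```text
clock: 2.6
ee_pos: [564.4, -209.3, 301.0]
tcp_rot: [-179.9, -0.1, 91.8]
ft_force: [-0.9, -0.1, 0.1]
grip_width: 0.998
grip_force: 0.0
```

Call:
{"op": "step_arm", "data": {
  "rows": [
    {"twist": [0, 0, 0], "delta_pos": [0.33, 0, 0], "jaw": -1},
    {"twist": [0, 0, 0], "delta_pos": [0.66, 0, 0], "jaw": -1},
    {"twist": [0, 0, 0], "delta_pos": [0.92, 0, 0], "jaw": -1}
  ]
}}

```text
clock: 2.85
ee_pos: [560.5, -117.6, 300.7]
tcp_rot: [-179.9, -0.1, 91.8]
ft_force: [0.1, -0.7, 0.6]
grip_width: 1.0
grip_force: 0.0
```

Call:
{"op": "step_arm", "data": {
  "rows": [
    {"twist": [0, 0, 0], "delta_pos": [0.33, 0, 0], "jaw": -1},
    {"twist": [0, 0, 0], "delta_pos": [0.66, 0, 0], "jaw": -1},
    {"twist": [0, 0, 0], "delta_pos": [0.92, 0, 0], "jaw": -1}
  ]
}}

```text
clock: 3.1
ee_pos: [556.9, -25.8, 301.0]
tcp_rot: [-179.9, -0.1, 91.8]
ft_force: [0.6, -0.1, -0.1]
grip_width: 0.999
grip_force: 0.0
```

Call:
{"op": "step_arm", "data": {
  "rows": [
    {"twist": [0, 0, 0], "delta_pos": [0.33, 0, 0], "jaw": -1},
    {"twist": [0, 0, 0], "delta_pos": [0.66, 0, 0], "jaw": -1},
    {"twist": [0, 0, 0], "delta_pos": [0.92, 0, 0], "jaw": -1}
  ]
}}

```text
clock: 3.35
ee_pos: [553.7, 66.1, 301.0]
tcp_rot: [-180.0, -0.0, 91.8]
ft_force: [-0.9, 0.6, -0.0]
grip_width: 0.999
grip_force: 0.0
```

Call:
{"op": "step_arm", "data": {
  "rows": [
    {"twist": [0, 0, 0], "delta_pos": [0.33, 0, 0], "jaw": -1},
    {"twist": [0, 0, 0], "delta_pos": [0.66, 0, 0], "jaw": -1},
    {"twist": [0, 0, 0], "delta_pos": [0.92, 0, 0], "jaw": -1},
    {"twist": [0, 0, 0], "delta_pos": [0.92, 0, 0], "jaw": -1},
    {"twist": [0, 0, 0], "delta_pos": [0.92, 0, 0], "jaw": -1}
  ]
}}

```text
clock: 3.77
ee_pos: [550.7, 156.9, 300.9]
tcp_rot: [-180.0, 0.0, 92.0]
ft_force: [0.2, 0.2, 0.1]
grip_width: 0.997
grip_force: 0.0
```

Call:
{"op": "step_arm", "data": {
  "rows": [
    {"twist": [0, 0, 0], "delta_pos": [0.4, 0, 0], "jaw": -1},
    {"twist": [0, 0, 0], "delta_pos": [0.75, 0, 0.2], "jaw": -1},
    {"twist": [0, 0, 0], "delta_pos": [0.93, 0, 0.5], "jaw": -1},
    {"twist": [0, 0, 0], "delta_pos": [0.93, 0, 0.8], "jaw": -1},
    {"twist": [0, 0, 0], "delta_pos": [0.93, 0, 0.95], "jaw": -1},
    {"twist": [0, 0, 0], "delta_pos": [0.93, 0, 0.95], "jaw": -1},
    {"twist": [0, 0, 0], "delta_pos": [0.93, 0, 0.95], "jaw": -1}
  ]
}}

```text
clock: 4.35
ee_pos: [547.9, 247.4, 205.5]
tcp_rot: [-179.9, 0.0, 91.8]
ft_force: [0.2, -0.2, 0.9]
grip_width: 1.0
grip_force: 0.0
```

```bash
python3 - <<'E'
from h import *
im=imaging.camera("side")[:,:,::-1];t=imaging.camera("top")[:,:,::-1]
cv2.imwrite("pics/side1.png",im);cv2.imwrite("pics/top1.png",t)
a=cv2.resize(im[165:275,262:362],(400,440),interpolation=cv2.INTER_CUBIC)
b=cv2.resize(t[150:260,213:313],(400,440),interpolation=cv2.INTER_CUBIC)
cv2.imwrite("pics/e.png",np.hstack([a,b]));print(robot.get_obs()["ee_pos"])
E
```

```text
[549.39562948 247.92066981 207.70728902]
```

View pics/e.png

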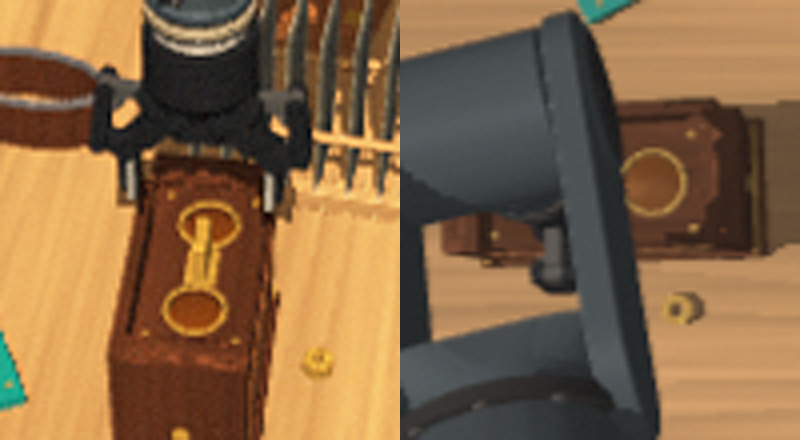

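The open fingers straddle the pull. In the left (side) crop the tips are at (128,195) and (270,205), with the pull in line between them at (203,250). I descend to z≈157 and close.

Call:
{"op": "step_arm", "data": {
  "rows": [
    {"twist": [0, 0, 0], "delta_pos": [0.02, 0, 0.15], "jaw": -1},
    {"twist": [0, 0, 0], "delta_pos": [0.02, 0, 0.3], "jaw": -1},
    {"twist": [0, 0, 0], "delta_pos": [0.02, 0, 0.4], "jaw": -1},
    {"twist": [0, 0, 0], "delta_pos": [0.02, 0, 0.49], "jaw": -1},
    {"twist": [0, 0, 0], "delta_pos": [0.02, 0, 0.49], "jaw": -1},
    {"twist": [0, 0, 0], "delta_pos": [0.02, 0, 0.49], "jaw": -1}
  ]
}}

```text
clock: 4.95
ee_pos: [548.1, 250.5, 157.6]
tcp_rot: [180.0, -0.0, 92.0]
ft_force: [-0.2, -0.7, -0.2]
grip_width: 1.001
grip_force: 0.0
```

Call:
{"op": "step_arm", "data": {
  "rows": [
    {"twist": [0, 0, 0], "delta_pos": [0, 0, 0], "jaw": 1},
    {"twist": [0, 0, 0], "delta_pos": [0, 0, 0], "jaw": 1},
    {"twist": [0, 0, 0], "delta_pos": [0, 0, 0], "jaw": 1},
    {"twist": [0, 0, 0], "delta_pos": [0, 0, 0], "jaw": 1},
    {"twist": [0, 0, 0], "delta_pos": [0, 0, 0], "jaw": 1},
    {"twist": [0, 0, 0], "delta_pos": [0, 0, 0], "jaw": 1},
    {"twist": [0, 0, 0], "delta_pos": [0, 0, 0], "jaw": 1},
    {"twist": [0, 0, 0], "delta_pos": [0, 0, 0], "jaw": 1}
  ]
}}

```text
clock: 5.62
ee_pos: [548.1, 250.8, 157.6]
tcp_rot: [180.0, -0.0, 92.0]
ft_force: [0.1, 0.5, 1.9]
grip_width: 0.104
grip_force: 59.7
```

Call:
{"op": "step_arm", "data": {
  "rows": [
    {"twist": [0, 0, 0], "delta_pos": [0, 0, 0], "jaw": 1},
    {"twist": [0, 0, 0], "delta_pos": [0, 0, 0], "jaw": 1},
    {"twist": [0, 0, 0], "delta_pos": [0, 0, 0], "jaw": 1},
    {"twist": [0, 0, 0], "delta_pos": [0, 0, 0], "jaw": 1}
  ]
}}

```text
clock: 5.95
ee_pos: [548.1, 250.7, 157.6]
tcp_rot: [180.0, -0.0, 92.0]
ft_force: [-0.6, 0.2, 4.2]
grip_width: 0.106
grip_force: 59.8
```

Call:
{"op": "step_arm", "data": {
  "rows": [
    {"twist": [0, 0, 0], "delta_pos": [0, -0.02, -0.01], "jaw": 1},
    {"twist": [0, 0, 0], "delta_pos": [0, -0.06, -0.01], "jaw": 1},
    {"twist": [0, 0, 0], "delta_pos": [0, -0.12, -0.01], "jaw": 1},
    {"twist": [0, 0, 0], "delta_pos": [0, -0.2, -0.01], "jaw": 1},
    {"twist": [0, 0, 0], "delta_pos": [0, -0.28, -0.01], "jaw": 1},
    {"twist": [0, 0, 0], "delta_pos": [0, -0.34, -0.01], "jaw": 1},
    {"twist": [0, 0, 0], "delta_pos": [0, -0.38, -0.01], "jaw": 1},
    {"twist": [0, 0, 0], "delta_pos": [0, -0.4, -0.01], "jaw": 1}
  ]
}}

```text
clock: 6.62
ee_pos: [506.7, 249.3, 158.3]
tcp_rot: [-179.9, 0.0, 92.0]
ft_force: [-0.1, -0.0, -2.3]
grip_width: 0.108
grip_force: 59.1
```

Call:
{"op": "step_arm", "data": {
  "rows": [
    {"twist": [0, 0, 0], "delta_pos": [0, -0.05, 0], "jaw": 1},
    {"twist": [0, 0, 0], "delta_pos": [0, -0.15, 0], "jaw": 1},
    {"twist": [0, 0, 0], "delta_pos": [0, -0.25, 0], "jaw": 1},
    {"twist": [0, 0, 0], "delta_pos": [0, -0.35, 0], "jaw": 1},
    {"twist": [0, 0, 0], "delta_pos": [0, -0.45, 0], "jaw": 1},
    {"twist": [0, 0, 0], "delta_pos": [0, -0.55, 0], "jaw": 1},
    {"twist": [0, 0, 0], "delta_pos": [0, -0.62, 0], "jaw": 1},
    {"twist": [0, 0, 0], "delta_pos": [0, -0.67, 0], "jaw": 1}
  ]
}}

```text
clock: 7.28
ee_pos: [439.5, 246.9, 158.4]
tcp_rot: [-180.0, 0.0, 92.0]
ft_force: [0.7, -0.3, -1.7]
grip_width: 0.107
grip_force: 59.1
```

```bash
python3 - <<'E'
from h import *
im=imaging.camera("side")[:,:,::-1]
cv2.imwrite("pics/f.png",cv2.resize(im[150:310,260:400],(525,600),interpolation=cv2.INTER_CUBIC));o=robot.get_obs();print(o["ee_pos"],o["ft_force"])
E
```

```text
[438.67863403 246.79748383 158.28848198] [-2.10173778 -0.11038878 -1.52793611]
```

View pics/f.png

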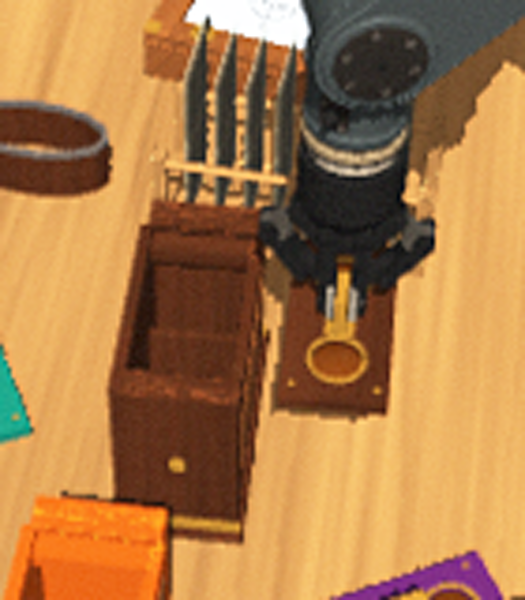

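The panel is fully out in front of the viewer, with a clear gap at (268,330), and held at the pull. I lift it and carry it across.

Call:
{"op": "step_arm", "data": {
  "rows": [
    {"twist": [0, 0, 0], "delta_pos": [0, 0, -0.07], "jaw": 1},
    {"twist": [0, 0, 0], "delta_pos": [0, 0, -0.2], "jaw": 1},
    {"twist": [0, 0, 0], "delta_pos": [0, 0, -0.4], "jaw": 1},
    {"twist": [0, 0, 0], "delta_pos": [0, 0, -0.6], "jaw": 1},
    {"twist": [0, 0, 0], "delta_pos": [0, 0, -0.8], "jaw": 1},
    {"twist": [0, 0, 0], "delta_pos": [0, 0, -0.93], "jaw": 1},
    {"twist": [0, 0, 0], "delta_pos": [0, 0, -1], "jaw": 1},
    {"twist": [0, 0, 0], "delta_pos": [0, 0, -1], "jaw": 1}
  ]
}}

```text
clock: 8.0
ee_pos: [442.6, 247.3, 260.4]
tcp_rot: [179.7, -0.1, 92.0]
ft_force: [0.9, 0.4, -1.4]
grip_width: 0.106
grip_force: 59.1
```

Call:
{"op": "step_arm", "data": {
  "rows": [
    {"twist": [0, 0, 0], "delta_pos": [-0.05, 0, 0], "jaw": 1},
    {"twist": [0, 0, 0], "delta_pos": [-0.15, 0, 0], "jaw": 1},
    {"twist": [0, 0, 0], "delta_pos": [-0.3, 0.02, 0], "jaw": 1},
    {"twist": [0, 0, 0], "delta_pos": [-0.5, 0.06, 0], "jaw": 1},
    {"twist": [0, 0, 0], "delta_pos": [-0.7, 0.11, 0], "jaw": 1},
    {"twist": [0, 0, 0], "delta_pos": [-0.9, 0.16, 0], "jaw": 1},
    {"twist": [0, 0, 0], "delta_pos": [-1, 0.2, 0], "jaw": 1}
  ]
}}

```text
clock: 8.58
ee_pos: [464.0, 145.1, 257.1]
tcp_rot: [-179.8, 0.1, 91.9]
ft_force: [0.0, 0.5, -1.0]
grip_width: 0.103
grip_force: 59.1
```

Call:
{"op": "step_arm", "data": {
  "rows": [
    {"twist": [0, 0, 0], "delta_pos": [-0.15, 0.03, 0], "jaw": 1},
    {"twist": [0, 0, 0], "delta_pos": [-0.35, 0.07, 0], "jaw": 1},
    {"twist": [0, 0, 0], "delta_pos": [-0.55, 0.11, 0], "jaw": 1},
    {"twist": [0, 0, 0], "delta_pos": [-0.75, 0.15, 0], "jaw": 1},
    {"twist": [0, 0, 0], "delta_pos": [-0.92, 0.18, 0], "jaw": 1},
    {"twist": [0, 0, 0], "delta_pos": [-1, 0.2, 0], "jaw": 1}
  ]
}}

```text
clock: 9.08
ee_pos: [487.9, 46.4, 257.5]
tcp_rot: [-179.9, 0.0, 91.9]
ft_force: [0.1, -0.6, -1.5]
grip_width: 0.108
grip_force: 59.1
```

Call:
{"op": "step_arm", "data": {
  "rows": [
    {"twist": [0, 0, 0], "delta_pos": [-0.15, 0.03, 0], "jaw": 1},
    {"twist": [0, 0, 0], "delta_pos": [-0.35, 0.07, 0], "jaw": 1},
    {"twist": [0, 0, 0], "delta_pos": [-0.55, 0.11, 0], "jaw": 1},
    {"twist": [0, 0, 0], "delta_pos": [-0.75, 0.15, 0], "jaw": 1},
    {"twist": [0, 0, 0], "delta_pos": [-0.92, 0.18, 0], "jaw": 1},
    {"twist": [0, 0, 0], "delta_pos": [-1, 0.2, 0], "jaw": 1}
  ]
}}

```text
clock: 9.58
ee_pos: [511.6, -52.4, 257.7]
tcp_rot: [-180.0, 0.0, 91.9]
ft_force: [0.9, 0.1, -2.4]
grip_width: 0.106
grip_force: 59.1
```

Call:
{"op": "step_arm", "data": {
  "rows": [
    {"twist": [0, 0, 0], "delta_pos": [-0.15, 0.03, 0], "jaw": 1},
    {"twist": [0, 0, 0], "delta_pos": [-0.35, 0.07, 0], "jaw": 1},
    {"twist": [0, 0, 0], "delta_pos": [-0.55, 0.11, 0], "jaw": 1},
    {"twist": [0, 0, 0], "delta_pos": [-0.75, 0.15, 0], "jaw": 1},
    {"twist": [0, 0, 0], "delta_pos": [-0.92, 0.18, 0], "jaw": 1},
    {"twist": [0, 0, 0], "delta_pos": [-1, 0.2, 0], "jaw": 1}
  ]
}}

```text
clock: 10.08
ee_pos: [535.2, -151.4, 257.8]
tcp_rot: [-180.0, -0.0, 91.9]
ft_force: [0.8, 0.6, -1.7]
grip_width: 0.104
grip_force: 59.1
```

Call:
{"op": "step_arm", "data": {
  "rows": [
    {"twist": [0, 0, 0.01], "delta_pos": [-0.15, 0, 0], "jaw": 1},
    {"twist": [0, 0, 0.02], "delta_pos": [-0.35, 0.01, 0], "jaw": 1},
    {"twist": [0, 0, 0.04], "delta_pos": [-0.55, 0.02, 0], "jaw": 1},
    {"twist": [0, 0, 0.055], "delta_pos": [-0.75, 0.03, 0], "jaw": 1},
    {"twist": [0, 0, 0.07], "delta_pos": [-0.9, 0.04, 0], "jaw": 1},
    {"twist": [0, 0, 0.076], "delta_pos": [-1, 0.05, 0], "jaw": 1},
    {"twist": [0, 0, 0.076], "delta_pos": [-1, 0.05, 0], "jaw": 1}
  ]
}}

```text
clock: 10.67
ee_pos: [543.5, -251.5, 258.0]
tcp_rot: [180.0, 0.0, 78.2]
ft_force: [0.5, -0.5, -2.0]
grip_width: 0.104
grip_force: 59.0
```

Call:
{"op": "step_arm", "data": {
  "rows": [
    {"twist": [0, 0, 0], "delta_pos": [-0.1, 0.02, 0.1], "jaw": 1},
    {"twist": [0, 0, 0], "delta_pos": [-0.21, 0.03, 0.25], "jaw": 1},
    {"twist": [0, 0, 0], "delta_pos": [-0.21, 0.03, 0.45], "jaw": 1},
    {"twist": [0, 0, 0], "delta_pos": [-0.21, 0.03, 0.65], "jaw": 1},
    {"twist": [0, 0, 0], "delta_pos": [-0.21, 0.03, 0.85], "jaw": 1},
    {"twist": [0, 0, 0], "delta_pos": [-0.21, 0.03, 1], "jaw": 1},
    {"twist": [0, 0, 0], "delta_pos": [-0.21, 0.03, 1], "jaw": 1},
    {"twist": [0, 0, 0], "delta_pos": [-0.21, 0.03, 1], "jaw": 1}
  ]
}}

```text
clock: 11.33
ee_pos: [541.2, -269.8, 157.1]
tcp_rot: [-179.8, -0.1, 78.4]
ft_force: [0.8, -0.2, -2.2]
grip_width: 0.107
grip_force: 58.9
```

```bash
python3 - <<'E'
from h import *
im=imaging.camera("side")[:,:,::-1];t=imaging.camera("top")[:,:,::-1]
cv2.imwrite("pics/side2.png",im);cv2.imwrite("pics/top2.png",t)
a=cv2.resize(im[80:190,285:385],(500,550),interpolation=cv2.INTER_CUBIC)
b=cv2.resize(t[130:240,400:500],(300,330),interpolation=cv2.INTER_CUBIC)
b=np.vstack([b,np.zeros((220,300,3),np.uint8)])
cv2.imwrite("pics/g.png",np.hstack([a,b]));print(robot.get_obs()["ee_pos"])
E
```

```text
[ 542.63844365 -270.98529543  159.09302565]
```

View pics/g.png

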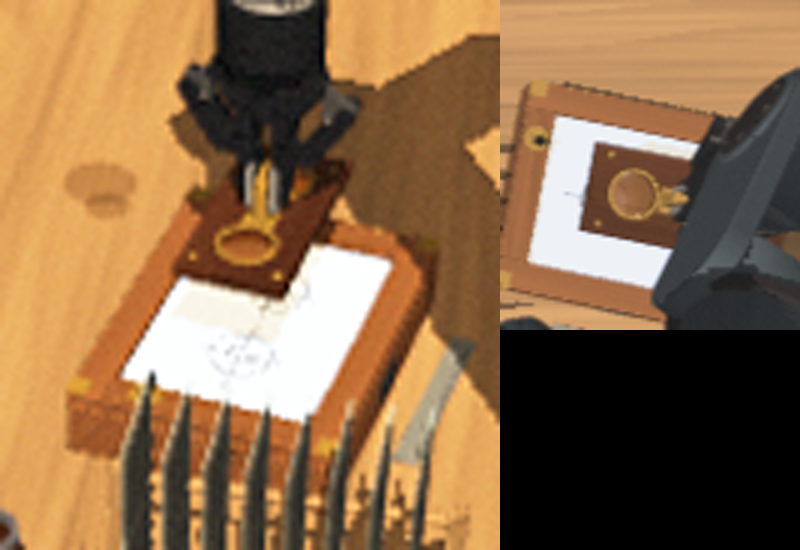

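The panel is held level over the lightbox, with its +y lens at (248,243) in the side crop and (633,193) in the top crop. I triangulate that lens and the near corners to get the panel's offset from the TCP.

```bash
python3 - <<'E'
from h import *
np.set_printoptions(precision=1,suppress=True)
S=lambda u,v:(285+(u+.5)/5-.5,80+(v+.5)/5-.5)
T=lambda u,v:(400+(u-500+.5)/3-.5,130+(v+.5)/3-.5)
for n,s,t in(("lens",(248,243),(633,193)),("corner+x",(175,266),(597,143)),("corner-x",(284,291),(582,230))):
    print(n,tri(S(*s),T(*t)),plane("top",T(*t),151),plane("side",S(*s),151))
# expected with TCP at panel centre
y=np.radians(78.3-90); c=np.array([542,-271.5])
print("lens exp",c+40*np.array([-np.sin(y),np.cos(y)]))
for x in(40,-40): print(c+x*np.array([np.cos(y),np.sin(y)])+80*np.array([-np.sin(y),np.cos(y)]))
# same-method rings from side
k=800/95
q=[plane("side",(290+u/k-.4,110+v/k-.4),50) for u,v in((366,345),(427,237))];print(q,(q[0]+q[1])/2)
E
```

```text
lens [ 549.4 -231.9  150.1] [ 551.2 -231.6  151. ] [ 548.  -230.7  151. ]
corner+x [ 595.3 -202.4  146.9] [ 595.2 -201.3  151. ] [ 594.3 -197.1  151. ]
corner-x [ 518.1 -187.9  145.8] [ 519.  -186.6  151. ] [ 516.7 -181.3  151. ]
lens exp [ 550.1 -232.3]
[ 597.4 -201.3]
[ 519.1 -185.1]
[array([ 549.6, -230.8,   50. ]), array([ 532.8, -309. ,   50. ])] [ 541.2 -269.9   50. ]
```

The panel is centred on the TCP to about 1 mm, its yaw matches and the height is consistent. I descend 80 mm, slowing at the end.

Call:
{"op": "step_arm", "data": {
  "rows": [
    {"twist": [0, 0, 0], "delta_pos": [0, 0, 0.05], "jaw": 1},
    {"twist": [0, 0, 0], "delta_pos": [0, 0, 0.15], "jaw": 1},
    {"twist": [0, 0, 0], "delta_pos": [0, 0, 0.27], "jaw": 1},
    {"twist": [0, 0, 0], "delta_pos": [0, 0, 0.39], "jaw": 1},
    {"twist": [0, 0, 0], "delta_pos": [0, 0, 0.49], "jaw": 1},
    {"twist": [0, 0, 0], "delta_pos": [0, 0, 0.56], "jaw": 1},
    {"twist": [0, 0, 0], "delta_pos": [0, 0, 0.6], "jaw": 1},
    {"twist": [0, 0, 0], "delta_pos": [0, 0, 0.6], "jaw": 1}
  ]
}}

```text
clock: 12.1
ee_pos: [541.3, -270.5, 96.8]
tcp_rot: [-179.9, -0.1, 78.3]
ft_force: [0.2, 1.1, -1.4]
grip_width: 0.107
grip_force: 59.0
```

Call:
{"op": "step_arm", "data": {
  "rows": [
    {"twist": [0, 0, 0], "delta_pos": [0, 0, 0.03], "jaw": 1},
    {"twist": [0, 0, 0], "delta_pos": [0, 0, 0.07], "jaw": 1},
    {"twist": [0, 0, 0], "delta_pos": [0, 0, 0.12], "jaw": 1},
    {"twist": [0, 0, 0], "delta_pos": [0, 0, 0.16], "jaw": 1},
    {"twist": [0, 0, 0], "delta_pos": [0, 0, 0.19], "jaw": 1},
    {"twist": [0, 0, 0], "delta_pos": [0, 0, 0.2], "jaw": 1},
    {"twist": [0, 0, 0], "delta_pos": [0, 0, 0.2], "jaw": 1},
    {"twist": [0, 0, 0], "delta_pos": [0, 0, 0.2], "jaw": 1}
  ]
}}

```text
clock: 12.77
ee_pos: [542.1, -271.0, 78.3]
tcp_rot: [180.0, 0.0, 78.3]
ft_force: [-0.2, -0.4, -2.7]
grip_width: 0.107
grip_force: 59.0
```

```bash
python3 - <<'E'
from h import *
P=[]
for i in range(5):
    im=imaging.camera("side")[:,:,::-1];P.append(robot.get_obs()["ee_pos"])
t=imaging.camera("top")[:,:,::-1]
print(np.mean(P,0),np.std(P,0),robot.get_obs()["tcp_rot"])
a=cv2.resize(im[90:190,285:385],(500,500),interpolation=cv2.INTER_CUBIC)
b=cv2.resize(t[130:230,400:500],(300,300),interpolation=cv2.INTER_CUBIC)
b=np.vstack([b,np.zeros((200,300,3),np.uint8)])
cv2.imwrite("pics/k.png",np.hstack([a,b]))
E
```

```text
[ 542.17559236 -271.07889231   78.5381184 ] [0.01091925 0.0214302  0.03738354] [1.79980175e+02 1.02762856e-02 7.83225565e+01]
```

View pics/k.png

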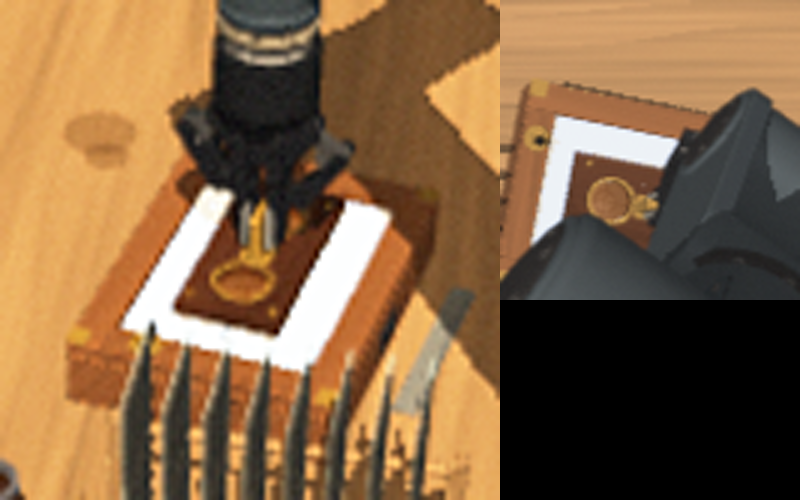

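The panel is level, inside the window, with even margins. The lens is at (242,280) in the side crop and (611,199) in the top crop. One numeric check, then I hand in if it is within tolerance.

```bash
python3 - <<'E'
from h import *
s=(285+242.5/5-.5,90+280.5/5-.5);t=(400+111.5/3-.5,130+199.5/3-.5)
a,b=plane("side",s,71)[:2],plane("top",t,71)[:2]
print(a,"ring side",(549.6,-230.8),b,"ring top",(549.8,-233.3),tri(s,t))
e=((a-[549.6,-230.8])+(b-[549.8,-233.3]))/2;print(e)
if np.hypot(*e)<3.5: print(robot.finish_job())
E
```

```text
[ 550.6430421  -233.21496044] ring side (549.6, -230.8) [ 551.63994679 -233.09333569] ring top (549.8, -233.3) [ 551.04207673 -233.09874635   71.0935859 ]
[ 1.44149444 -1.10414806]
the job is handed in; nothing more can be done
None
```

I handed the job in with the lens panel held level and still about 10 mm above the opal glass, its lens about 2 mm off its ring by the last measurement. I saw no contact with the lightbox or rack along the way, but no verdict came back.

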